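# Load the board preheater and set its temperature

### The job

First make sure the preheater's bare hot plate is cold: take the pocket thermometer out of its rest, hold it steady for two seconds with its lens about 10 cm from the black spot on the plate and pointing straight at it, without touching the preheater; it goes back into its rest the way it was. After that reading fit the module carrier fully home over the centre stud and its pin, have every module that is there lying flat in a pocket of the carrier, one to a pocket, and set the three thumbwheels to 150; only when all that is done press the power rocker over to on. Leave the flux jar, the solder reel and the loose main board alone.

Things in the scene. Friction and masses are not known exactly. Their poses are not given: they have to be found in the camera images.
- preheater: board preheater, fixed grey box 200 (x) x 360 (y) mm; origin under its centre on the bench, x away from the robot's side, y to the left, turned up to 0.1 rad. Left on top the bare aluminium hot plate (150 x 200 mm, top 55 mm above the bench, centre at y +75 mm); right a black control panel (160 x 130 mm, 55 mm high, centre at y -105 mm) with three thumbwheels along y and behind them the power rocker
- seat (a point): point on the hot plate's top at the foot of its steel centre stud, preheater's axes. The stud is 14 mm thick, 46 mm high, tapered over its top 9 mm to 8 mm. The locating pin, 8 mm thick, 20 mm high, tapered over its top 6 mm to 4 mm, stands 40 mm from it in the preheater's +x
- spot (a point): centre of the flat matt black spot, 30 mm across, on the hot plate's top near its front right corner (52 mm to -x and 72 mm to -y of the stud)
- carrier_boss (a point): loose module carrier, 0.42 kg: plate 110 (x) x 180 (y) x 6 mm, in its middle a square boss 34 x 34 mm (6 to 40 mm above the underside) to grip. Point: on the boss's axis, 23 mm above the underside; z up. A 16 mm hole for the stud runs down boss and plate; the 10.5 mm pin hole is 40 mm from it in +x. Home it is flat on the hot plate, axes along the preheater's, point 23 mm above seat
- pocket0 (a point): carrier pocket at -27 mm in x, +62 mm in y from the carrier's middle: a square 40 x 40 mm on the plate between bars 4 mm high. The point is 7 mm above the pocket's floor, where the centre of a module is when it lies in it; axes of the carrier
- pocket1 (a point): carrier pocket at +27 mm in x, +62 mm in y from the carrier's middle: a square 40 x 40 mm on the plate between bars 4 mm high. The point is 7 mm above the pocket's floor, where the centre of a module is when it lies in it; axes of the carrier
- pocket2 (a point): carrier pocket at -27 mm in x, -62 mm in y from the carrier's middle: a square 40 x 40 mm on the plate between bars 4 mm high. The point is 7 mm above the pocket's floor, where the centre of a module is when it lies in it; axes of the carrier
- pocket3 (a point): carrier pocket at +27 mm in x, -62 mm in y from the carrier's middle: a square 40 x 40 mm on the plate between bars 4 mm high. The point is 7 mm above the pocket's floor, where the centre of a module is when it lies in it; axes of the carrier
- module0_mid (a point): a loose shielded module, 35 g, or None if absent (2 to 4 are there): green circuit board 36 x 36 x 3 mm under a steel can 28 x 28 x 11 mm, 14 mm high in all, flat on the mat at first; grip it by the can. The point is its centre, 7 mm above its underside; x and y along its sides, z up. All are alike; any pocket, any quarter turn
- module1_mid (a point): a loose shielded module, 35 g, or None if absent (2 to 4 are there): green circuit board 36 x 36 x 3 mm under a steel can 28 x 28 x 11 mm, 14 mm high in all, flat on the mat at first; grip it by the can. The point is its centre, 7 mm above its underside; x and y along its sides, z up. All are alike; any pocket, any quarter turn
- module2_mid (a point): a loose shielded module, 35 g, or None if absent (2 to 4 are there): green circuit board 36 x 36 x 3 mm under a steel can 28 x 28 x 11 mm, 14 mm high in all, flat on the mat at first; grip it by the can. The point is its centre, 7 mm above its underside; x and y along its sides, z up. All are alike; any pocket, any quarter turn
- module3_mid (a point): a loose shielded module, 35 g, or None if absent (2 to 4 are there): green circuit board 36 x 36 x 3 mm under a steel can 28 x 28 x 11 mm, 14 mm high in all, flat on the mat at first; grip it by the can. The point is its centre, 7 mm above its underside; x and y along its sides, z up. All are alike; any pocket, any quarter turn
- wheel_hundreds (a joint): turn of the hundreds thumbwheel (rad): digit k is on top, and set, at k x 0.6283 (36 degrees). It grows as the wheel's top is pushed to the preheater's +x, away from the robot's side, and falls as it is drawn back; a sprung roller clicks it into the nearest digit (about 1.2 N at the rim takes it over); it stops just below 0 and just past 9
- wheel_tens (a joint): turn of the tens thumbwheel (rad): digit k is on top, and set, at k x 0.6283 (36 degrees). It grows as the wheel's top is pushed to the preheater's +x, away from the robot's side, and falls as it is drawn back; a sprung roller clicks it into the nearest digit (about 1.2 N at the rim takes it over); it stops just below 0 and just past 9
- wheel_units (a joint): turn of the units thumbwheel (rad): digit k is on top, and set, at k x 0.6283 (36 degrees). It grows as the wheel's top is pushed to the preheater's +x, away from the robot's side, and falls as it is drawn back; a sprung roller clicks it into the nearest digit (about 1.2 N at the rim takes it over); it stops just below 0 and just past 9
- wheels_top (a point): topmost point of the rim of the middle (tens) thumbwheel, fixed, preheater's axes; hundreds wheel 32 mm to its +y, units 32 mm to its -y. Wheels are black, 44 mm across, 16 mm wide, axle along y, 12 mm out of the panel; the top digit is the one set (white, upright seen from the robot). Turn one by pressing lightly on its top and dragging along x, 13.8 mm a digit
- power_rocker (a joint): black power rocker, 40 (x) x 22 mm, axle along the preheater's y: 0 off (its far end stands up), 0.4 rad on (far end pressed down); stays where it is left, about 2 N at the far end moves it
- rocker_end (a point): point on the top of the rocker 14 mm beyond its axle, on the far end that stands up when off; pressed straight down by about 6 mm it is on
- thermometer: pocket infrared thermometer, 120 g, light grey, 135 mm long: flat-sided body 110 long x 34 (y) wide x 28 (z) mm, at its +x end a round black nose 27 mm thick, 25 mm long; x points out of the lens along the line of sight. Origin on its centre line at the rubber band, 15 mm behind the middle of its length, where it is gripped across its 34 mm width (y)
- therm_lens (a point): middle of the thermometer's lens at the front of its nose, 82.5 mm ahead of the thermometer's origin along x; the thermometer's axes, so what it sees lies along +x from here
- rest_seat (a point): where the thermometer's origin is when it lies in its rest; x level, the way the nose points seen from above, z up. The fixed rest (base 105 x 75 mm) holds it nose down by 0.61 rad (35 degrees) on a bed, the nose between cheeks 18 mm high, 41 mm apart, and against a low stop; at the grip nothing is beside it and the bed under it is 24 mm wide
- flux_jar: bystander: amber jar with a black cap, 48 mm across, 62 mm high; origin under its centre
- solder_reel: bystander: reel of solder standing on its flange, 54 mm across, 40 mm high; origin under its centre
- main_board: bystander: loose green main board, 130 x 190 mm, with chips and steel sockets, flat on the mat; origin under its centre
There are look-alikes about, which are no part of the job. What is shaped like the part that bears module3_mid but orange or purple is not meant.

How it is judged:
By the outcome, as a careful person would: the job done as asked, in the order asked, and still so for the second after the job is handed in, with the robot touching nothing.
Of module0, module1, module2, module3 only 2 to 4 are there at a start; the rules pass over those that are not, and their reading is None.
At some moment in a run one of module0, module1, module2, module3 may be knocked a few centimetres aside while the robot is not near it.
It also fails if it takes over 210 s, if anything falls off the work surface, if the arm or the gripper's body presses on something with over 40 N, if the wrist force passes 120 N, or if a joint passes its speed limit or range.

### The arm

A 6-joint arm with a two-finger parallel gripper is mounted at the origin on the work surface. World frame = base frame: x ahead of the robot, y to its left, z up, the work surface at z = 0. Lengths are in m, angles in rad, forces in N, time in s.
With the tool pointing down it reaches from about 0.35 to 1 m from the base axis. Payload 7.1 kg.
Tool frame: the origin (TCP) lies between the finger pads; the fingertips stand 22 mm ahead of it and the grasp point (between the pads) lies 3 mm ahead of it; z points along the fingers, y is the line along which they close (so a half turn about z gives the same grasp; the last joint's range is limited). The gripper opens to 85 mm and grips with 20 to 120 N. Pads are 22 mm wide; open, the fingers measure 114 mm over their backs; the gripper's body (76 mm by 85 mm) begins 54 mm behind the grasp point. The pads swing forward as they close: fully open they stand 13 mm farther back than shut.
Start: joints at [1.322, 0.423, 1.63, -0, 1.089, -0.019], TCP at [0.142, 0.609, 0.253] pointing down, gripper open.
Joint ranges: [-3, 3], [-0.9, 2.11], [0.09, 2.58], [-1.31, 4.45], [0.11, 2.69], [-2.54, 2.54]. Speed limits (rad/s): [2.39, 2.39, 3.01, 3.14, 3.14, 3.14].

### API

Orientations are given as a rotation vector (axis times angle).
In Python, from rig import manip gives the robot as it stands. The module is installed in compiled form; this text tells all that it offers. Calls block until the motion is done:
- manip.move_to(position, orientation): joint-space move of the TCP to a pose.
- manip.servo_line(position, orientation=None, rate=0.15): straight line of the TCP; orientation=None keeps the orientation; rate is the mean speed in m/s.
- manip.set_joints(angles): joint-space move.
- manip.command_gripper(opening, f_grip=None): finger opening in m; f_grip is the grip in N (None keeps the last); returns when the fingers have stopped.
- manip.hold(seconds).
- manip.solve_ik(position, orientation): joint angles nearest the present ones, or None.
- manip.camera(name): name is "side" or "top" or "wrist"; returns a dict with "image" (400x640x3 uint8, red, green, blue), "fx", "fy", "cx", "cy" (pixels), "cam_to_world" (4x4, takes a point from camera to world coordinates); the wrist camera has in their place "mount" (4x4, takes a point from camera to tool coordinates, whose origin is the TCP and whose axes are the flange's). Camera axes: x right, y down, z forward; pixel columns grow to the right and rows downward; lengths in m; the calibration is good to about 2 mm. A picture is of the moment at which its call begins: read the wrist's pose just before it. There is no depth.
A pose or a line that the arm cannot do raises manip.IKError and nothing moves.
- manip.sign_off(): hands the job in; it is judged then, once.
Readings, each from a call of its own:
- manip.get_time(): time.
- manip.get_joint_positions(): joint angles.
- manip.get_joint_vel(): joint speeds.
- manip.get_tau(): joint torques, N m.
- manip.get_position(): TCP position.
- manip.get_ee_rot(): TCP orientation.
- manip.get_contact_force(): force on the tool from outside, world axes, zero at the start.
- manip.get_torque(): the same for the moment, N m.
- manip.get_width(): finger opening in m.
- manip.get_grip_force(): force on a finger pad.
Only numpy, scipy, OpenCV 4.12 (cv2) and the standard library are available. Lean on these libraries where they do the work, as an engineer would, in place of code of your own. Each camera call takes 0.05 s, during which the arm holds its last target. There are 200 camera calls.

## Working session

There is one attempt and no reset: what is moved stays moved. The work goes in short steps, each a Python script; the robot and the scene stay as the last script left them, time stands still between calls to the robot, and variables do not carry over. Pictures are saved under pics/ and viewed, at most 14 in all, crops included, and the job is handed in when it is done.

```bash
mkdir -p pics; ls; python3 - <<'E'
from rig import manip
import cv2,numpy as np
for n in ("top","side","wrist"):
    c=manip.camera(n); im=c["image"][:,:,::-1]
    cv2.imwrite(f"pics/{n}0.png",im)
    np.save(f"pics/{n}0.npy",im)
    print(n,c["fx"],c["fy"],c["cx"],c["cy"],np.round(c.get("cam_to_world",c.get("mount")),4).tolist())
print(manip.get_time(),manip.get_position(),manip.get_ee_rot(),manip.get_contact_force())
E
```

```text
pics
top 392.33651414658243 392.33651414658243 312.75507030284655 197.49066567705393 [[-0.0014, -0.9965, 0.0836, 0.4119], [-0.9999, 0.0025, 0.0128, -0.0277], [-0.0129, -0.0836, -0.9964, 1.2377], [0.0, 0.0, 0.0, 1.0]]
side 364.97743212129586 364.97743212129586 318.6822373194795 193.78458970266928 [[0.8069, -0.3754, 0.4561, 0.0682], [-0.5907, -0.5107, 0.6247, -0.6467], [-0.0016, -0.7735, -0.6338, 0.7265], [0.0, 0.0, 0.0, 1.0]]
wrist 324.14458153924113 324.14458153924113 321.614047471295 193.7360560522279 [[-0.0001, -0.9561, -0.293, 0.0758], [1.0, 0.0004, -0.0016, -0.0012], [0.0016, -0.293, 0.9561, -0.1205], [0.0, 0.0, 0.0, 1.0]]
0.15 [0.14221377 0.6081863  0.25269772] [-3.60169835e-01 -3.12069476e+00  1.93653961e-03] [ 0.84374876 -0.24951239 -0.57720554]
```

View pics/top0.png

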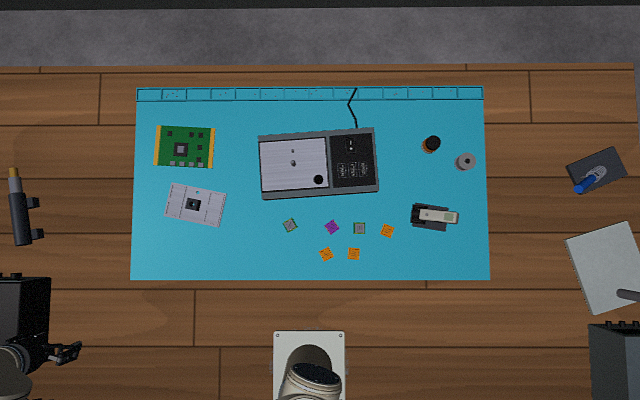

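View pics/side0.png

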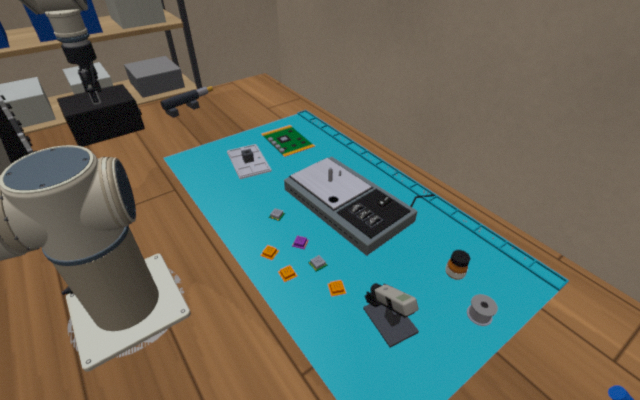

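```bash
cat > h.py <<'E'
from rig import manip
import numpy as np, cv2, pickle
from scipy.spatial.transform import Rotation as Rn
def rd(yaw):   # tool down, tool x at yaw
    c,s=np.cos(yaw),np.sin(yaw); return np.array([[c,s,0],[s,-c,0],[0,0,-1.]])
def rv(R): return Rn.from_matrix(R).as_rotvec()
def dn(yaw): return rv(rd(yaw))
def snap(name,tag):
    p,o=np.array(manip.get_position()),np.array(manip.get_ee_rot())
    c=manip.camera(name); c=dict(c)
    if name=="wrist":
        T=np.eye(4);T[:3,:3]=Rn.from_rotvec(o).as_matrix();T[:3,3]=p
        c["cam_to_world"]=T@c["mount"]
    pickle.dump(c,open(f"pics/{tag}.pkl","wb")); cv2.imwrite(f"pics/{tag}.png",c["image"][:,:,::-1]); return c
def load(tag): return pickle.load(open(f"pics/{tag}.pkl","rb"))
def w(c,u,v,z):
    M=c["cam_to_world"]; d=M[:3,:3]@np.array([(u-c["cx"])/c["fx"],(v-c["cy"])/c["fy"],1]); o=M[:3,3]
    return o+d*(z-o[2])/d[2]
def px(c,P):
    M=c["cam_to_world"]; q=M[:3,:3].T@(np.array(P)-M[:3,3]); return np.array([c["fx"]*q[0]/q[2]+c["cx"],c["fy"]*q[1]/q[2]+c["cy"]])
def crop(tag,u0,v0,u1,v1,k,out):
    im=load(tag)["image"][v0:v1,u0:u1,::-1]; cv2.imwrite(f"pics/{out}.png",cv2.resize(im,None,fx=k,fy=k,interpolation=cv2.INTER_CUBIC))
E
python3 - <<'E'
from h import *
c=snap("top","top1"); snap("side","side1")
for n,u,v,z in [("stud",293,162,.08),("preh",318,164,.05),("spot",318,180,.055),("wheels",354,170,.067),("rocker",351,145,.06),("carrier",192,204,.04),("ma",290,226,.014),("mb",359,228,.014),("therm",435,216,.05),("pur",332,227,.014),("jar",431,144,.06),("reel",465,161,.04),("board",184,147,0)]:
    print(n,np.round(w(c,u,v,z),3))
crop("top1",150,80,490,285,2.35,"topcrop")
a=cv2.imread("pics/topcrop.png");print(a.shape)
E
```

```text
stud [0.616 0.046 0.08 ]
preh [ 0.614 -0.029  0.05 ]
spot [ 0.564 -0.029  0.055]
wheels [ 0.593 -0.137  0.067]
rocker [ 0.671 -0.129  0.06 ]
carrier [0.493 0.359 0.04 ]
ma [0.426 0.059 0.014]
mb [ 0.419 -0.156  0.014]
therm [ 0.455 -0.381  0.05 ]
pur [ 0.422 -0.072  0.014]
jar [ 0.673 -0.372  0.06 ]
reel [ 0.624 -0.48   0.04 ]
board [0.68  0.402 0.   ]
(482, 799, 3)
```

View pics/topcrop.png

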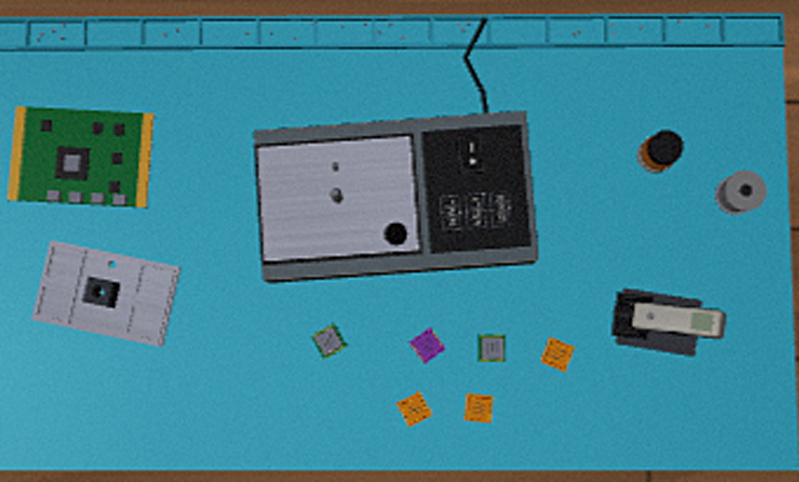

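Two green modules with steel cans at top pixels (290,226) and (359,228); look‑alikes are the purple one at (332,227) and the orange ones at (387,230), (326,254) and (354,254). I choose the green ones. The thermometer is at (435,216) with its nose to the left, and the carrier is at (192,204). Next, close wrist views.

```bash
python3 - <<'E'
from h import *
for tag,p in [("wC",(.51,.355,.2)),("wS",(.63,.046,.26)),("wW",(.64,-.13,.2)),("wM",(.44,-.05,.2)),("wT",(.475,-.37,.25))]:
    manip.move_to(p,dn(0.)); manip.hold(.3); snap("wrist",tag); print(tag,manip.get_time(),np.round(manip.get_position(),4),np.round(manip.get_joint_positions(),2))
a=[load(t)["image"][:,:,::-1] for t in("wC","wS","wM","wT")]
m=np.vstack([np.hstack(a[:2]),np.hstack(a[2:])]); cv2.imwrite("pics/mosaic.png",cv2.resize(m,(800,500),interpolation=cv2.INTER_AREA))
E
```

```text
wC 2.4833 [0.5098 0.3552 0.2   ] [ 0.59  0.48  1.68 -0.    0.98  2.16]
wS 4.1083 [0.6299 0.0467 0.2599] [0.06 0.43 1.61 0.   1.11 1.62]
wW 5.225 [ 0.6403 -0.1289  0.2005] [-0.22  0.52  1.6   0.    1.02  1.35]
wM 6.4417 [ 0.4406 -0.0502  0.1998] [-0.14  0.24  2.06 -0.    0.84  1.43]
wT 8.025 [ 0.4753 -0.3693  0.25  ] [-0.68  0.39  1.69  0.    1.06  0.89]
```

View pics/mosaic.png

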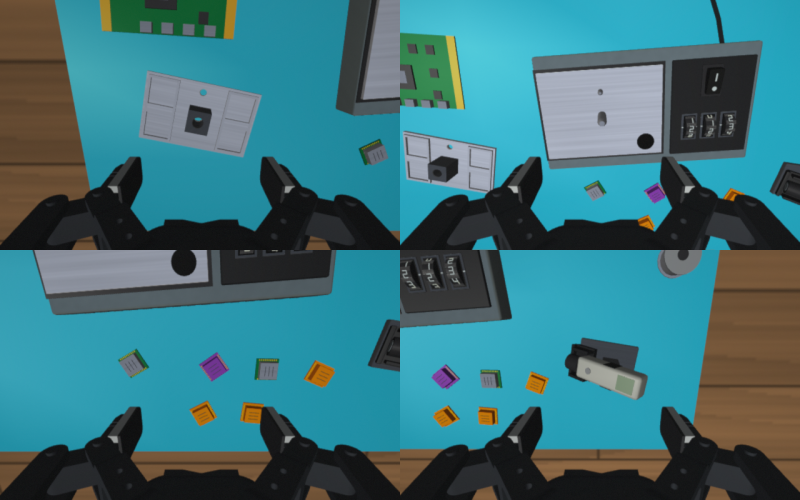

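View pics/wT.png

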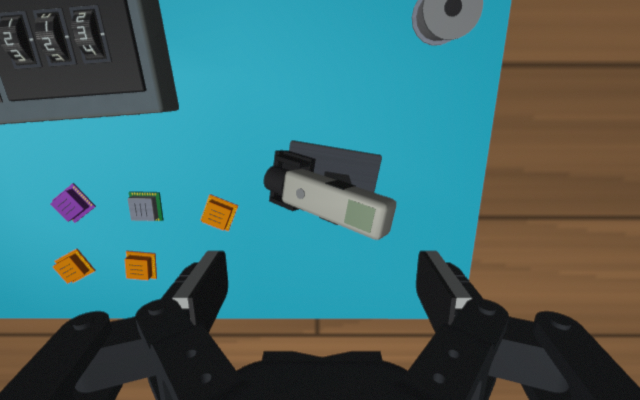

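View pics/wW.png

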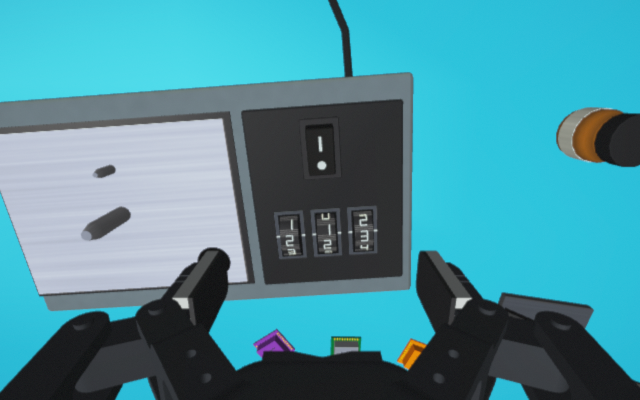

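The wrist views show the thermometer (nose at 275,185, tail at 390,215 in wT). The wheels appear to read 2‑1‑3 and the rocker is at (320,148) in wW. I'll enlarge those for exact pixels.

```bash
python3 - <<'E'
from h import *
def cr(tag,u0,v0,u1,v1,k): return cv2.resize(load(tag)["image"][v0:v1,u0:u1,::-1],None,fx=k,fy=k,interpolation=cv2.INTER_CUBIC)
A=np.zeros((600,800,3),np.uint8)
def put(im,x,y): A[y:y+im.shape[0],x:x+im.shape[1]]=im
put(cr("wT",255,135,405,245,3.5),0,0)
put(cr("wW",268,200,388,260,3.5),0,386)
put(cr("wW",75,155,155,245,3.2),530,0)
put(cr("wC",285,125,365,215,3.2),530,300)
cv2.imwrite("pics/comp1.png",A)
E
```

```text
(no output)
```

View pics/comp1.png

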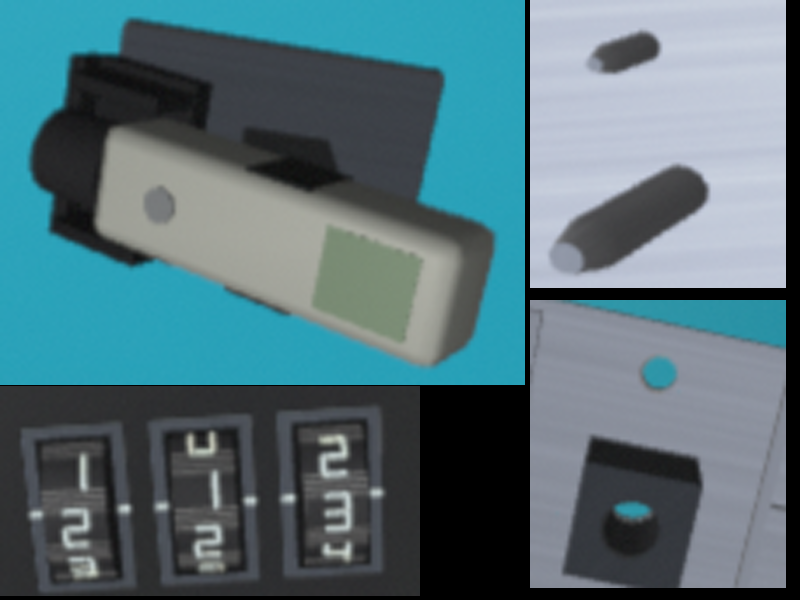

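```bash
cat > fit.py <<'E'
from h import *
from scipy.optimize import minimize
def body(x,y,z,yaw,pit=.61):
    R=Rn.from_euler('zy',[yaw,pit]).as_matrix()
    return R,np.array([x,y,z])
V=np.array([[a,b,c] for a in(-.0525,.0575) for b in(-.017,.017) for c in(-.014,.014)])
def mask(c,ctr,r):
    im=c["image"].astype(int); u,v=px(c,ctr)
    m=((im.max(2)-im.min(2)<60)&(im.min(2)>85)).astype(np.uint8)
    k=np.zeros_like(m); cv2.circle(k,(int(u),int(v)),int(r),1,-1); m*=k
    n,l,s,_=cv2.connectedComponentsWithStats(m); i=1+np.argmax(s[1:,4]); m=(l==i).astype(np.uint8)
    h=cv2.convexHull(cv2.findNonZero(m)); o=np.zeros_like(m); cv2.fillPoly(o,[h],1); return o,s[i]
def proj(c,p,S=4):
    R,t=body(*p); P=(V@R.T)+t; q=np.array([px(c,a) for a in P])
    h=cv2.convexHull((q*S+ (S-1)/2).astype(np.float32)).round().astype(np.int32)
    o=np.zeros((400*S,640*S),np.uint8); cv2.fillPoly(o,[h],1)
    return o
def fit(tags,p0,r=95):
    cs=[load(t) for t in tags]; ms=[]
    for c in cs:
        m,s=mask(c,p0[:3],r); print(s); ms.append(cv2.resize(m,None,fx=4,fy=4,interpolation=cv2.INTER_NEAREST))
    def cost(p): return sum(np.count_nonzero(proj(c,p)!=m)/m.sum() for c,m in zip(cs,ms))
    sim=np.array([p0]+[np.array(p0)+d for d in np.diag([.01,.01,.01,.1])])
    r=minimize(cost,p0,method="Nelder-Mead",options=dict(initial_simplex=sim,xatol=1e-4,fatol=1e-5,maxiter=400))
    print(tags,np.round(r.x,4),r.fun); return r.x
E
python3 - <<'E'
from fit import *
manip.move_to((.44,-.38,.25),dn(np.pi)); manip.hold(.3); snap("wrist","wT2"); print(manip.get_time())
for t in (["wT"],["wT2"],["wT","wT2"]): fit(t,(.455,-.385,.05,np.pi/2-.1))
for t in ("wT","wT2"):
    c=load(t);print(t,[np.round(px(c,(.455,-.385,.05)))])
E
```

```text
11.0667
[ 282  171  106   69 3636]
['wT'] [ 0.4304 -0.388   0.032   1.1976] 0.08845592140201805
[ 267  181  106   41 3541]
['wT2'] [ 0.4769 -0.3867  0.0231  1.7068] 0.10369780368763558
[ 282  171  106   69 3636]
[ 267  181  106   41 3541]
['wT', 'wT2'] [ 0.4535 -0.379   0.0843  1.242 ] 1.1423176874835121
wT [array([336., 189.])]
wT2 [array([318., 187.])]
```

View pics/wT2.png

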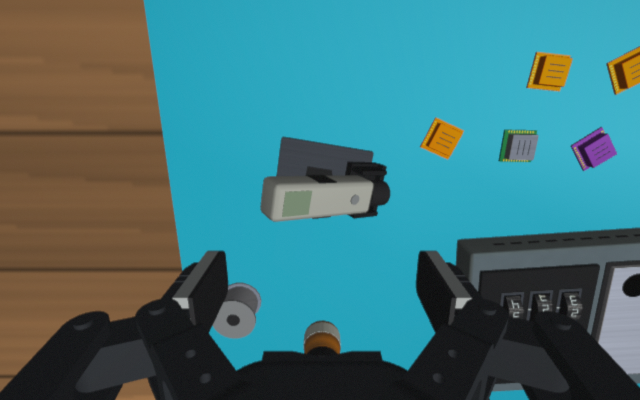

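```bash
sed -i "s/'zy'/'ZY'/; s/min(2)>85/min(2)>75/" fit.py; python3 - <<'E'
from fit import *
for t in (["wT"],["wT2"],["wT","wT2"]): p=fit(t,(.455,-.385,.05,1.415))
A=[]
for t in ("wT","wT2"):
    c=load(t); m,_=mask(c,p[:3],95); im=cv2.resize(c["image"][130:250,250:410,::-1],None,fx=4,fy=4,interpolation=cv2.INTER_CUBIC)
    o=proj(c,p)[520:1000,1000:1640]; cs,_=cv2.findContours(o,0,2); im=im.copy(); cv2.drawContours(im,cs,-1,(0,0,255),1)
    R,tt=body(*p)
    for q in ([0,0,0],[.0825,0,0],[0,.017,-.014],[0,-.017,-.014],[0,.017,.014],[0,-.017,.014]):
        u=(px(c,R@np.array(q)+tt)-[250,130])*4; cv2.circle(im,tuple(int(a) for a in u),3,(0,255,0),-1)
    A.append(im[:, 0:640])
cv2.imwrite("pics/fit.png",cv2.resize(np.hstack(A),(800,300)))
E
```

```text
[ 282  171  113   69 3866]
['wT'] [ 0.4443 -0.3858  0.0629  1.3753] 0.17570754716981132
[ 261  178  113   44 3925]
['wT2'] [ 0.4634 -0.3871  0.0568  1.4069] 0.09004161712247324
[ 282  171  113   69 3866]
[ 261  178  113   44 3925]
['wT', 'wT2'] [ 0.4535 -0.3842  0.0798  1.411 ] 0.4376934105435554
```

View pics/fit.png

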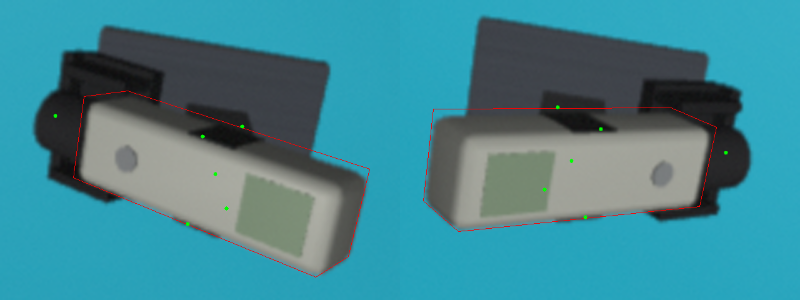

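The outline fits both views, giving a thermometer origin at about (0.4535,-0.384,0.081) with heading 1.41. Next I locate the stud, pin and spot.

```bash
python3 - <<'E'
from h import *
c=load("wW")
for n,u,v,z in [("stud top",86.6,235.6,.101),("stud base",122.8,214.4,.055),("pin top",95.3,175,.075),("pin base",111.5,169.6,.055)]: print(n,np.round(w(c,u,v,z),4))
for t in ("wS","wM"):
    c=load(t); im=c["image"].astype(int)
    u,v=px(c,(.556,-.027,.055)).astype(int); print(t,"pred",u,v)
    y0,x0=max(v-30,0),u-30
    m=(im[y0:v+30,x0:u+30].max(2)<50).astype(np.uint8); n,l,s,ce=cv2.connectedComponentsWithStats(m)
    for i in range(1,n):
        if s[i,4]>60: print(s[i],ce[i]+[x0,y0],np.round(w(c,*(ce[i]+[x0,y0]),.055),4))
E
```

```text
stud top [0.6138 0.0438 0.101 ]
stud base [0.6131 0.044  0.055 ]
pin top [0.6535 0.0466 0.075 ]
pin base [0.6532 0.0463 0.055 ]
wS pred 387 235
[ 23  10  26  23 473] [392.43551797 225.88160677] [ 0.5668 -0.0313  0.055 ]
wM pred 288 35
[  17    0   39   36 1181] [293.77222693  21.        ] [ 0.5658 -0.0312  0.055 ]
[  0  49  60   9 306] [287.96078431  57.99019608] [ 0.5405 -0.0261  0.055 ]
```

```bash
python3 - <<'E'
from h import *
yaw=1.411; O=np.array([.4535,-.384,.081]); g=O+[0,0,.003]
manip.command_gripper(.07)
manip.move_to(g+[0,0,.08],dn(yaw)); manip.servo_line(g+[0,0,.03],rate=.15); manip.servo_line(g,rate=.06)
print(manip.get_contact_force())
manip.command_gripper(.0,f_grip=50); manip.hold(.2)
print("w",manip.get_width(),manip.get_grip_force(),manip.get_position(),manip.get_contact_force(),manip.get_time())
q=manip.get_joint_positions()
# feasibility of reading pose
Rt=rd(yaw); Rth=Rn.from_euler('ZY',[yaw,.61]).as_matrix(); A=Rth.T@Rt
spot=np.array([.5667,-.0313,.055])
for pit in (np.pi/2,1.3):
  for ph in np.arange(0,2*np.pi,np.pi/6):
    R=Rn.from_euler('ZY',[ph,pit]).as_matrix(); o=spot-R[:,0]*(.1+.0825); T=R@A; p=o-T[:,2]*.003
    s=manip.solve_ik(p,rv(T)); print(round(pit,2),round(ph,2),None if s is None else np.round(s,2), np.round(T[:,2],2))
print(np.round(q,3))
E
```

```text
[-0.23445315  0.70200884 -0.30303395]
w 0.03312837330385472 50.33625304698944 [ 0.45379748 -0.38416139  0.08447346] [0.42517882 0.73436147 6.34958529] 14.6583
1.57 0.0 [-0.05  0.81  1.25 -0.05  2.03  1.52] [-0.82  0.   -0.57]
1.57 0.52 [ 0.09  0.78  1.33 -0.37  1.92  1.18] [-0.71 -0.41 -0.57]
1.57 1.05 [ 0.23  0.69  1.52 -0.65  1.68  0.93] [-0.41 -0.71 -0.57]
1.57 1.57 [ 0.32  0.56  1.76 -0.92  1.36  0.79] [-0.   -0.82 -0.57]
1.57 2.09 [ 0.33  0.43  2.03 -1.28  1.    0.74] [ 0.41 -0.71 -0.57]
1.57 2.62 [0.19 0.32 2.25 4.35 0.61 0.9 ] [ 0.71 -0.41 -0.57]
1.57 3.14 [-0.13  0.27  2.32  2.89  0.43  1.73] [ 0.82 -0.   -0.57]
1.57 3.67 [-0.41  0.34  2.21  1.69  0.73  2.32] [ 0.71  0.41 -0.57]
1.57 4.19 [-0.5   0.46  1.97  1.16  1.11  2.39] [ 0.41  0.71 -0.57]
1.57 4.71 [-0.45  0.59  1.71  0.84  1.46  2.31] [ 0.    0.82 -0.57]
1.57 5.24 [-0.34  0.71  1.47  0.57  1.76  2.14] [-0.41  0.71 -0.57]
1.57 5.76 [-0.2   0.79  1.31  0.28  1.97  1.87] [-0.71  0.41 -0.57]
1.3 0.0 [-0.06  0.62  1.51 -0.04  1.7   1.52] [-0.64  0.   -0.77]
1.3 0.52 [ 0.03  0.6   1.55 -0.31  1.62  1.16] [-0.55 -0.32 -0.77]
1.3 1.05 [ 0.11  0.54  1.66 -0.55  1.42  0.85] [-0.32 -0.55 -0.77]
1.3 1.57 [ 0.15  0.46  1.8  -0.76  1.14  0.58] [-0.   -0.64 -0.77]
1.3 2.09 [ 0.14  0.38  1.95 -0.98  0.79  0.32] [ 0.32 -0.55 -0.77]
1.3 2.62 [ 0.05  0.31  2.06 -1.14  0.39  0.  ] [ 0.55 -0.32 -0.77]
1.3 3.14 None [ 0.64 -0.   -0.77]
1.3 3.67 None [ 0.55  0.32 -0.77]
1.3 4.19 None [ 0.32  0.55 -0.77]
1.3 4.71 [-0.3   0.48  1.77  0.7   1.23  2.48] [ 0.    0.64 -0.77]
1.3 5.24 [-0.24  0.55  1.63  0.48  1.49  2.2 ] [-0.32  0.55 -0.77]
1.3 5.76 [-0.16  0.61  1.54  0.23  1.65  1.88] [-0.55  0.32 -0.77]
[-0.723  0.612  1.787  0.     0.741 -0.563]
```

```bash
python3 - <<'E'
from h import *
yaw=1.411; p=np.array(manip.get_position())
manip.servo_line(p+[0,0,.17],rate=.15)
print(manip.get_width(),manip.get_contact_force())
Rt=rd(yaw); Rth=Rn.from_euler('ZY',[yaw,.61]).as_matrix(); A=Rth.T@Rt
spot=np.array([.5667,-.0313,.055])
def pose(ph,d):
    R=Rn.from_euler('ZY',[ph,np.pi/2]).as_matrix(); o=spot-R[:,0]*(d+.0825); T=R@A; return o-T[:,2]*.003,rv(T)
manip.move_to(*pose(1.45,.13)); a=pose(1.45,.10); manip.servo_line(a[0],rate=.08); manip.hold(.4)
snap("side","sR"); snap("top","tR")
t=manip.get_time(); manip.hold(2.6); print(t,manip.get_time(),manip.get_width(),manip.get_joint_vel(),np.linalg.norm(manip.get_position()-a[0]))
c=load("sR"); u,v=px(c,spot+[0,0,.1]).astype(int); print(u,v); b=load("tR"); U,W=px(b,spot+[0,0,.15]).astype(int)
cv2.imwrite("pics/read.png",np.hstack([cv2.resize(c["image"][v-70:v+50,u-50:u+50,::-1],(400,480)),cv2.resize(b["image"][W-60:W+60,U-50:U+50,::-1],(400,480))]))
E
```

```text
0.03344935160851838 [ 0.60720962 -1.06751104 -0.691287  ]
18.35 20.95 0.03343213995733563 [ 0.00053936  0.00037864 -0.00188576 -0.00012675  0.00178181 -0.0001287 ] 1.1345294078197467e-05
333 171
```

View pics/read.png

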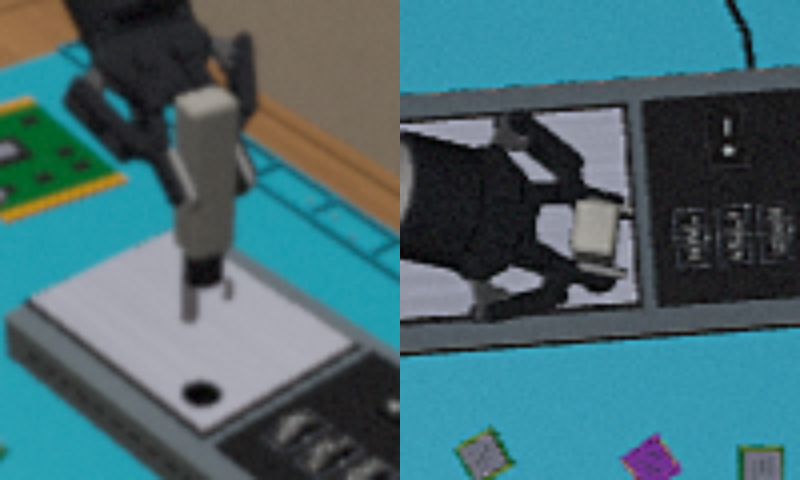

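The thermometer hangs vertically over the black spot (crop 202,393 in the side view) and was held for 2.6 s, so the reading is done. It goes back into the rest, then I look again at the carrier and plate.

```bash
python3 - <<'E'
from h import *
yaw=1.411; g=np.array([.4535,-.384,.084])
p=np.array(manip.get_position()); manip.servo_line(p+[0,0,.06],rate=.15)
manip.move_to(g+[0,0,.17],dn(yaw)); manip.servo_line(g+[0,0,.03],rate=.12); manip.servo_line(g+[0,0,.001],rate=.04)
print(manip.get_position(),manip.get_contact_force(),manip.get_width())
manip.command_gripper(.07); manip.hold(.3); manip.servo_line(g+[0,0,.1],rate=.2)
manip.move_to((.60,-.0,.28),dn(np.pi)); manip.hold(.3); snap("wrist","wS2")
manip.move_to((.475,.36,.2),dn(np.pi)); manip.hold(.3); snap("wrist","wC2"); print(manip.get_time())
def spot(t):
    c=load(t); im=c["image"].astype(int); u,v=px(c,(.5667,-.0313,.055)).astype(int); y0,x0=max(v-30,0),u-30
    m=(im[y0:v+30,x0:u+30].max(2)<50).astype(np.uint8); n,l,s,ce=cv2.connectedComponentsWithStats(m)
    for i in range(1,n):
        if s[i,4]>60: print(t,s[i],np.round(w(c,*(ce[i]+[x0,y0]),.055),4))
spot("wS2"); 
def boss(t):
    c=load(t); im=c["image"].astype(int); u,v=px(c,(.493,.359,.04)).astype(int); y0,x0=max(v-60,0),u-60
    m=(im[y0:v+60,x0:u+60].max(2)<75).astype(np.uint8); n,l,s,ce=cv2.connectedComponentsWithStats(m)
    print(t,u,v,[ (s[i],np.round(ce[i]+[x0,y0],1)) for i in range(1,n) if s[i,4]>60])
    # plate: bright low-sat
    m=((im.max(2)-im.min(2)<40)&(im.min(2)>100)).astype(np.uint8); n,l,s,ce=cv2.connectedComponentsWithStats(m); i=l[v-30:v+30,u-40:u+40]; k=np.bincount(i[i>0]).argmax()
    r=cv2.minAreaRect(cv2.findNonZero((l==k).astype(np.uint8))); b=cv2.boxPoints(r); W=np.array([w(c,*q,.003) for q in b]); print(np.round(W,4).tolist(),np.round(W.mean(0),4),r[1])
    d=[W[(j+1)%4]-W[j] for j in range(4)]; print([ (round(np.linalg.norm(e),4),round(np.arctan2(e[1],e[0]),3)) for e in d])
boss("wC");boss("wC2")
c=load("wC2"); u,v=px(c,(.493,.359,.03)).astype(int)
top=load("top1")  # reserve
T=snap("top","t3"); U,W_=px(T,(.455,-.38,.05)).astype(int)
cv2.imwrite("pics/c3.png",np.hstack([cv2.resize(c["image"][max(v-65,0):max(v-65,0)+130,u-75:u+75,::-1],(450,390)),cv2.resize(T["image"][W_-30:W_+30,U-35:U+35,::-1],(350,390)[:2])]))
E
```

```text
[ 0.45357873 -0.38408309  0.08496654] [ 0.09441276  0.57817285 -2.6064304 ] 0.0333718797854066
30.175
wS2 [ 18  18  27  27 543] [ 0.5668 -0.0312  0.055 ]
wC 316 197 [(array([  40,   31,   43,   49, 1462], dtype=int32), array([317.1, 192.1]))]
[[0.4603, 0.4673, 0.003], [0.5664, 0.4357, 0.003], [0.5293, 0.2592, 0.003], [0.415, 0.2734, 0.003]] [0.4928 0.3589 0.003 ] (186.13160705566406, 106.58607482910156)
[(np.float64(0.1107), np.float64(-0.289)), (np.float64(0.1804), np.float64(-1.778)), (np.float64(0.1152), np.float64(3.018)), (np.float64(0.1991), np.float64(1.341))]
wC2 322 201 [(array([  41,   33,   41,   48, 1430], dtype=int32), array([323., 198.]))]
[[0.5286, 0.2525, 0.003], [0.4223, 0.282, 0.003], [0.4574, 0.4583, 0.003], [0.5712, 0.446, 0.003]] [0.4949 0.3597 0.003 ] (184.34915161132812, 105.31436157226562)
[(np.float64(0.1104), np.float64(2.871)), (np.float64(0.1797), np.float64(1.374)), (np.float64(0.1145), np.float64(-0.107)), (np.float64(0.1982), np.float64(-1.787))]
```

View pics/c3.png

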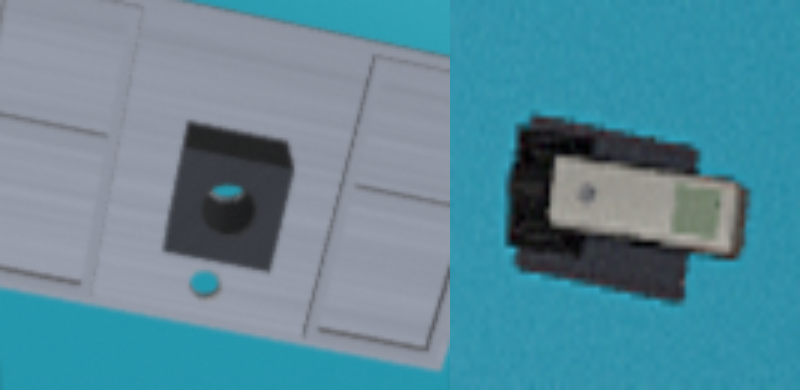

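```bash
python3 - <<'E'
from h import *
print(np.round(w(load("wC"),316.6,196.25,.04),4),np.round(w(load("wC2"),323.3,205.3,.04),4),"pinhole",np.round(w(load("wC"),325.3,147.8,.006),4),np.round(w(load("wC2"),247+204/3,136+284/3,.006),4))
b=(w(load("wC"),316.6,196.25,.04)+w(load("wC2"),323.3,205.3,.04))/2; b[2]=.031; yc=-.205
def rep(s): print(s,np.round(manip.get_position(),4),np.round(manip.get_contact_force(),1),round(manip.get_width(),4),round(manip.get_time(),1))
manip.command_gripper(.06)
manip.move_to(b+[0,0,.07],dn(yc+np.pi)); manip.servo_line(b,rate=.12); rep("down")
manip.command_gripper(0,f_grip=20); rep("grip1"); manip.command_gripper(.06); manip.servo_line(b+[0,0,.04],rate=.2)
manip.move_to(b+[0,0,.04],dn(yc+np.pi/2)); manip.servo_line(b,rate=.12); rep("down2")
manip.command_gripper(0,f_grip=60); rep("grip2")
manip.servo_line(b+[0,0,.15],rate=.15); manip.hold(.2); rep("lift")
E
```

```text
[0.4946 0.3586 0.04  ] [0.4965 0.3597 0.04  ] pinhole [0.5333 0.3504 0.006 ] [0.5365 0.3511 0.006 ]
down [0.496  0.3595 0.0318] [-0.  -0.1  1.1] 0.0601 31.7
grip1 [0.4963 0.3598 0.0321] [-0.5  0.6  6. ] 0.0338 32.0
down2 [0.4953 0.359  0.0306] [ 0.6 -0.5  1.1] 0.06 34.7
grip2 [0.496  0.3595 0.032 ] [-1.1  0.9  5.6] 0.0331 35.0
lift [0.4952 0.3588 0.18  ] [ 0.3  0.4 -4.3] 0.033 36.4
```

```bash
python3 - <<'E'
from h import *
s=np.array([.6133,.0441,0]); th=.07
def rep(k): print(k,np.round(manip.get_position(),4),np.round(manip.get_contact_force(),1),np.round(manip.get_torque(),2),round(manip.get_width(),4),round(manip.get_time(),1))
manip.move_to(s+[0,0,.16],dn(th+np.pi/2)); manip.hold(.2); rep("over")
for z in (.135,.128,.122,.116,.11,.106,.103,.100,.097,.094,.091,.089):
    manip.servo_line(s+[0,0,z],rate=.05); rep(z)
    f=manip.get_contact_force()
    if f[2]>12 or np.hypot(f[0],f[1])>8: break
E
```

```text
over [0.6132 0.0453 0.1601] [-0.1 -0.  -5.1] [-0.03 -0.01  0.04] 0.0331 37.8
0.135 [0.6133 0.044  0.1347] [ 0.2  0.1 -4.1] [-0.03 -0.04 -0.01] 0.0329 38.5
0.128 [0.6132 0.0441 0.1277] [ 0.1  0.4 -4.5] [-0.04 -0.   -0.02] 0.0333 38.8
0.122 [0.6142 0.0445 0.1218] [ 4.7  2.6 -8.3] [ 0.42 -0.85 -0.01] 0.0332 39.0
0.116 [0.6143 0.0445 0.1157] [ 5.9  2.8 -7.2] [ 0.6  -0.96 -0.03] 0.033 39.3
0.11 [0.6143 0.0445 0.1095] [ 6.8  4.8 -6.7] [ 0.68 -1.02  0.01] 0.033 39.6
```

```bash
python3 - <<'E'
from h import *
s=np.array([.6147,.0448,0]); 
def rep(k): print(k,np.round(manip.get_position(),4),np.round(manip.get_contact_force(),1),np.round(manip.get_torque(),2),round(manip.get_width(),4),round(manip.get_time(),1))
for z in (.1095,.106,.103,.100,.097,.094,.091,.089,.0875,.086,.085):
    manip.servo_line(s+[0,0,z],rate=.05); rep(z)
    f=np.array(manip.get_contact_force())
    if f[2]>12: break
    s[:2]+=np.clip(f[:2]*.0001,-.0005,.0005)
print(s)
E
```

```text
0.1095 [0.6144 0.0448 0.1088] [ 1.6  1.3 -5.8] [ 0.2  -0.43 -0.01] 0.0334 39.8
0.106 [0.6144 0.0448 0.1055] [ 1.4  0.6 -5.4] [ 0.08 -0.21  0.  ] 0.0335 40.1
0.103 [0.6145 0.0449 0.1026] [-0.2  1.2 -4.9] [-0.02  0.05 -0.05] 0.0331 40.3
0.1 [0.6147 0.0451 0.0997] [-0.9  1.  -4.3] [-0.04  0.05  0.02] 0.0331 40.6
0.097 [0.6147 0.0452 0.0967] [ 0.5 -1.  -4.8] [-0.01 -0.   -0.01] 0.0329 40.8
0.094 [0.6148 0.0451 0.0938] [ 0.   0.9 -4.1] [-0.01  0.01  0.02] 0.0334 41.1
0.091 [0.6148 0.0452 0.0908] [-0.6  1.1 -4. ] [-0.02  0.01  0.01] 0.0333 41.3
0.089 [0.6148 0.0453 0.0889] [ 0.7  0.7 -4.6] [ 0.01 -0.01  0.01] 0.0333 41.6
0.0875 [0.6149 0.0454 0.0874] [-1.  -0.8 -5. ] [ 0.02 -0.06  0.02] 0.0332 41.8
0.086 [0.6151 0.0453 0.087 ] [-2.6  0.1  5.4] [0.05 0.56 0.05] 0.0329 42.1
0.085 [0.6151 0.0454 0.087 ] [-6.2 -0.1 13.2] [-0.04  1.16  0.04] 0.0327 42.3
[0.61460516 0.04531252 0.        ]
```

The carrier has bottomed on the plate at the expected height. I release it, then look at the modules and wheels from straight above.

```bash
cat >> h.py <<'E'
def rep(k): print(k,np.round(manip.get_position(),4),np.round(manip.get_contact_force(),1),round(manip.get_width(),4),round(manip.get_time(),1))
def modules(c,near=None):
    im=cv2.cvtColor(c["image"],cv2.COLOR_RGB2HSV); rgb=c["image"].astype(int)
    g=(cv2.inRange(im,(40,60,25),(80,255,255))|cv2.inRange(im,(0,0,60),(180,70,215)))
    g=cv2.morphologyEx(g,cv2.MORPH_CLOSE,np.ones((3,3),np.uint8)); g=cv2.morphologyEx(g,cv2.MORPH_OPEN,np.ones((3,3),np.uint8))
    out=[]
    for k in cv2.findContours(g,0,2)[0]:
        r=cv2.minAreaRect(k); b=cv2.boxPoints(r); W=np.array([w(c,*q,.003) for q in b])
        s=[np.linalg.norm(W[1]-W[0]),np.linalg.norm(W[2]-W[1])]
        if .025<min(s) and max(s)<.052:
            e=W[1]-W[0]; out.append((W.mean(0),(np.arctan2(e[1],e[0])+np.pi/4)%(np.pi/2)-np.pi/4,np.round(s,4),np.round(r[0])))
    return out
E
python3 - <<'E'
from h import *
manip.command_gripper(.06); p=np.array(manip.get_position()); manip.servo_line(p+[0,0,.09],rate=.2); rep("up")
manip.move_to((.593,-.213,.15),dn(np.pi/2)); manip.hold(.3); snap("wrist","wW2")
c=load("wW2"); u,v=px(c,(.6,-.137,.06)).astype(int); print(u,v)
I=np.rot90(c["image"][:,:,::-1],1); print(I.shape)
manip.move_to((.425,.06-.076,.12),dn(np.pi/2)); manip.hold(.3); snap("wrist","wMa")
for m in modules(load("wMa")): print("A",m)
manip.move_to((.419,-.156-.076,.12),dn(np.pi/2)); manip.hold(.3); snap("wrist","wMb")
for m in modules(load("wMb")): print("B",m)
# composite picture (rotate so world +x is up)
def cr(t,u,v,r,k): 
    a=cv2.copyMakeBorder(load(t)["image"][:,:,::-1],200,200,200,200,0); return cv2.resize(np.rot90(a[v+200-r:v+200+r,u+200-r:u+200+r],1),(k,k),interpolation=cv2.INTER_CUBIC)
S=load("wMa"); q=px(S,(.425,.06,.01)).astype(int); S=load("wMb"); q2=px(S,(.419,-.156,.01)).astype(int)
T=snap("top","t4"); U,V=px(T,(.6148,.0452,.06)).astype(int)
A=np.zeros((600,800,3),np.uint8); A[:500,:500]=cr("wW2",u,v,100,500); A[:200,500:700]=cr("wMa",*q,50,200); A[200:400,500:700]=cr("wMb",*q2,50,200)
A[400:600,500:800]=cv2.resize(T["image"][V-40:V+40,U-60:U+60,::-1],(300,200))
cv2.imwrite("pics/comp2.png",A)
E
```

```text
up [0.6121 0.0451 0.1738] [ 0.2 -0.4 -0.4] 0.06 43.3
334 92
(640, 400, 3)
A (array([ 0.56286669, -0.19752008,  0.003     ]), np.float64(1.1423485963391045e-05), array([0.0264, 0.0467]), array([470., 380.]))
A (array([ 0.6570282 , -0.16139051,  0.003     ]), np.float64(0.03772026135583317), array([0.0273, 0.0331]), array([581., 348.]))
A (array([ 0.41960592, -0.1551772 ,  0.003     ]), np.float64(-0.00013559192748768822), array([0.0343, 0.0294]), array([316., 342.]))
A (array([0.38289019, 0.05536204, 0.003     ]), np.float64(0.4964150048144378), array([0.0352, 0.0349]), array([262.,  96.]))
B (array([ 0.6794205 , -0.37817892,  0.003     ]), np.float64(-0.7208616999398103), array([0.0466, 0.0352]), array([612., 351.]))
B (array([ 0.42014111, -0.15893936,  0.003     ]), np.float64(0.0016606153438967208), array([0.0343, 0.035 ]), array([325.,  96.]))
```

View pics/comp2.png

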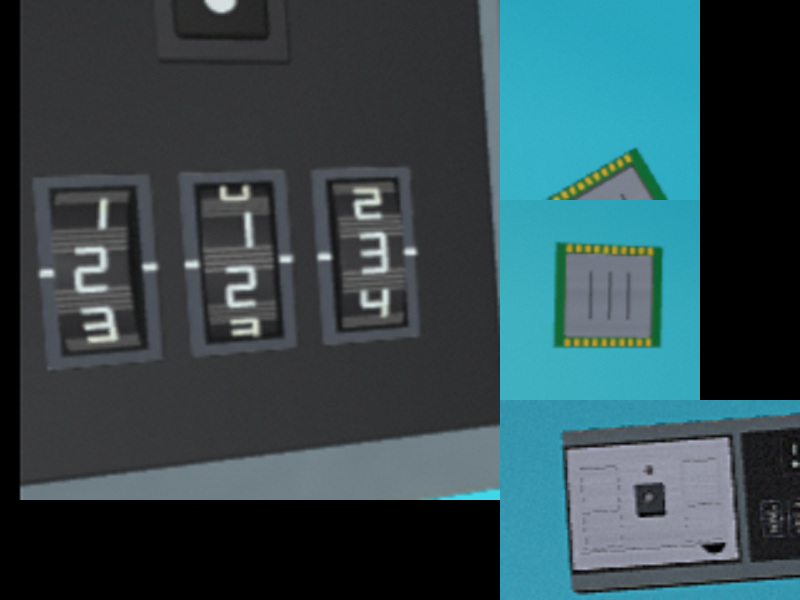

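Module A was knocked to about (0.383,0.055), yaw 0.50; B is at (0.420,-0.159), yaw 0.00. The wheels read 2, between 1 and 2, and 3. The carrier sits on the plate. Now the modules, squeezing each both ways to centre it.

```bash
cat > mod.py <<'E'
from h import *
C=np.array([.6148,.0453]); th=.07
def pocket(dx,dy): c,s=np.cos(th),np.sin(th); return np.array([C[0]+c*dx-s*dy, C[1]+s*dx+c*dy])
def pickplace(guess,pk):
    # look from above
    g=np.array(guess); manip.command_gripper(.05)
    for k in range(2):
        manip.move_to((g[0],g[1]-.076,.12),dn(np.pi/2)); manip.hold(.3); c=snap("wrist",f"m{manip.get_time():.0f}")
        L=[m for m in modules(c) if np.linalg.norm(m[0][:2]-g)<.05 and abs(m[2]-.0355).max()<.004]
        if len(L)!=1: print("see",L); return False
        n=L[0][0][:2]; d=np.linalg.norm(n-g); g=n
        if d<.012: break
    a=L[0][1]; print("mod",np.round(g,4),round(a,3),L[0][2])
    z=.029
    manip.move_to((*g,.08),dn(a)); manip.servo_line((*g,z),rate=.12); manip.command_gripper(0,f_grip=20); rep("sq"); manip.command_gripper(.05)
    manip.servo_line((*g,.05),rate=.15); manip.move_to((*g,.05),dn(a+np.pi/2)); manip.servo_line((*g,z),rate=.1); manip.command_gripper(0,f_grip=30); rep("grip")
    manip.servo_line((*g,.15),rate=.2); rep("lift")
    if manip.get_width()<.022: return False
    manip.move_to((*pk,.15),dn(th+np.pi/2)); manip.servo_line((*pk,.105),rate=.12); manip.hold(.2)
    for zz in (.098,.095,.0925,.091,.090):
        manip.servo_line((*pk,zz),rate=.05); f=manip.get_contact_force(); 
        if f[2]>4: break
    rep("place"); manip.command_gripper(.042); manip.servo_line((*pk,.15),rate=.15); rep("up"); return True
E
python3 - <<'E'
from mod import *
print(pickplace((.3829,.0554),pocket(-.027,.062)))
E
```

```text
mod [0.383  0.0555] 0.486 [0.0351 0.0352]
sq [0.3835 0.0555 0.0297] [-0.5 -0.6  7.1] 0.0272 50.9
grip [0.3832 0.0555 0.0295] [-0.4 -0.3  4.5] 0.0269 53.6
lift [0.3826 0.0554 0.1496] [ 0.5  0.5 -0.4] 0.0269 54.3
place [0.5837 0.1053 0.0905] [-1.8 -0.2  4.7] 0.0268 57.2
up [0.5833 0.1053 0.1498] [-0.6  1.1 -0.1] 0.042 58.0
True
```

```bash
python3 - <<'E'
from mod import *
print(pickplace((.4201,-.1589),pocket(-.027,-.062)))
manip.move_to((.58,.045-.1,.22),dn(th+np.pi/2)); manip.hold(.3); c=snap("wrist","chk")
W=w(c,0,0,0)
# rectify view of the carrier: plate-level homography, 3 px/mm
P=[(-.07,.1),(.07,.1),(.07,-.1),(-.07,-.1)]; src=np.float32([px(c,(*pocket(*p),.061)) for p in P]); print(src.round())
k=2.8; dst=np.float32([((.1-p[1])*1000*k,(.07-p[0])*1000*k) for p in P])
cv2.imwrite("pics/rect.png",cv2.warpPerspective(c["image"][:,:,::-1],cv2.getPerspectiveTransform(src,dst),(int(200*k),int(140*k))))
c=load("wW2"); u,v=328.4,87.6; print("tens mark",np.round(w(c,u,v,.056),4), "time",manip.get_time())
E
```

```text
mod [ 0.4195 -0.1587] -0.054 [0.035  0.0342]
sq [ 0.4201 -0.159   0.0298] [-0.6 -0.9  6.9] 0.0268 62.5
grip [ 0.4197 -0.1588  0.0295] [-1.3  0.2  3. ] 0.0264 65.2
lift [ 0.4191 -0.1585  0.1495] [ 0.   0.2 -1.8] 0.027 66.0
place [ 0.5923 -0.0185  0.0905] [-1.6 -0.3  4.3] 0.027 68.9
up [ 0.592  -0.0184  0.1498] [-1.   0.2 -0.7] 0.042 69.7
True
[[285. -88.]
 [483. -88.]
 [450. 184.]
 [293. 184.]]
tens mark [ 0.5962 -0.1343  0.056 ] time 70.4917
```

View pics/rect.png

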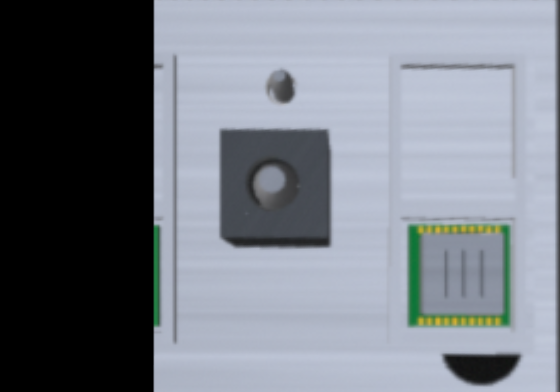

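B lies in pocket 2 and A's edge shows in pocket 0. The carrier is home, with the stud and pin through their holes. Now the wheels: closed fingertips press lightly and drag, and an unwrapped strip of the rim measures each turn.

```bash
cat > wh.py <<'E'
from mod import *
ex=np.array([np.cos(th),np.sin(th),0]); ey=np.array([-np.sin(th),np.cos(th),0])
CAM={}   # camera-frame wheel tops, filled below
def setcam(t): 
    for i,n in enumerate("HTU"): CAM[n]=np.array(t)+ey*(.032*(1-i))
setcam((.5965,-.1350,.067))
ANG=np.radians(np.arange(-56,56.01,.5)); YS=np.linspace(-.0055,.0055,23)
def strip(c,n):
    t=CAM[n]; X=np.array([[px(c,t+ex*.022*np.sin(a)+ey*y-[0,0,.022*(1-np.cos(a))]) for y in YS] for a in ANG],np.float32)
    g=cv2.cvtColor(c["image"],cv2.COLOR_RGB2GRAY); return cv2.remap(g,X[:,:,0],X[:,:,1],cv2.INTER_LINEAR).astype(float)
def shift(s0,s1,lim=50):   # turn in degrees from s0 to s1, with score
    best=[]
    for k in range(-2*lim,2*lim+1):
        a,b=(s0[:len(s0)-k],s1[k:]) if k>=0 else (s0[-k:],s1[:k])
        b_=b[6:-6];a_=a[6:-6]; best.append((np.corrcoef(a_.ravel(),b_.ravel())[0,1],k/2))
    return max(best)
def look(tag):
    manip.move_to(np.array([.5975,-.211,.15]),dn(np.pi/2)); manip.hold(.25); c=snap("wrist",tag); return {n:strip(c,n) for n in "HTU"}
TOP=np.array([.5977,-.1345,0])
def drag(n,d,press=3.5):
    o=TOP+ey*(.032*(1-"HTU".index(n))); a=o-ex*d/2; b=o+ex*d/2
    manip.move_to(a+[0,0,.10],dn(th+np.pi/2)); manip.hold(.15); f0=manip.get_contact_force()[2]; z=.0925
    while z>.084:
        manip.servo_line(a+[0,0,z],rate=.04); f=manip.get_contact_force()[2]-f0
        if f>press: break
        z-=.0005
    rep(f"{n} touch z={z:.4f} f={f:.1f}")
    manip.servo_line(b+[0,0,z],rate=.05); rep("dragged"); p=np.array(manip.get_position()); manip.servo_line(b+[0,0,.10],rate=.1)
E
python3 - <<'E'
from wh import *
c=load("wW2")
for n,u,v in (("H",325,31.2),("T",328.4,87.6),("U",331.2,138.8)): print(n,np.round(w(c,u,v,.056),4))
print(np.round(w(load("wW"),326.9,233.4,.056),4))
manip.move_to((.59,-.05,.2),dn(np.pi/2)); manip.command_gripper(0,f_grip=20)
s0=look("w0")
drag("H",-.0145); s1=look("w1")
for n in "HTU": print(n,shift(s0[n],s1[n]))
print(manip.get_time())
E
```

```text
H [ 0.594  -0.1021  0.056 ]
T [ 0.5962 -0.1343  0.056 ]
U [ 0.5983 -0.1663  0.056 ]
[ 0.5956 -0.1348  0.056 ]
H touch z=0.0885 f=4.2 [ 0.603  -0.1021  0.0889] [0.2 0.7 4.1] 0.0003 75.3
dragged [ 0.5874 -0.1033  0.0888] [-0.3  0.1  5. ] -0.0 75.7
H (np.float64(0.9613354132279059), -36.5)
T (np.float64(0.9939448083162714), 0.0)
U (np.float64(0.9947030660773976), 0.0)
76.8333
```

```bash
python3 - <<'E'
from wh import *
c=load("w1"); s={n:strip(c,n) for n in "HTU"}
val=dict(H=1.,T=1.5,U=3.)
for i in range(3):
    drag("U",-.0145); s2=look(f"wu{i}")
    for n in "HTU":
        r=shift(s[n],s2[n]); val[n]+=r[1]/36; print(n,np.round(r,3),round(val[n],2))
    s=s2
drag("T",.012); s2=look("wt0")
for n in "HTU":
    r=shift(s[n],s2[n]); val[n]+=r[1]/36; print(n,np.round(r,3),round(val[n],2))
print(manip.get_time())
E
```

```text
U touch z=0.0885 f=4.6 [ 0.6075 -0.166   0.0889] [-1.  -0.4  4.7] 0.0001 79.7
dragged [ 0.5919 -0.1672  0.0888] [0.  0.2 4.4] -0.0002 80.1
H [0.994 0.   ] 1.0
T [0.991 0.   ] 1.5
U [  0.958 -36.5  ] 1.99
U touch z=0.0885 f=4.1 [ 0.6075 -0.1659  0.0889] [-0.3  1.   4.6] 0.0 84.0
dragged [ 0.5919 -0.1672  0.0888] [-0.4  0.6  4.8] -0.0004 84.4
H [0.997 0.   ] 1.0
T [0.997 0.   ] 1.5
U [  0.969 -36.5  ] 0.97
U touch z=0.0885 f=3.9 [ 0.6075 -0.1659  0.0889] [1.2 0.8 4. ] -0.0001 88.2
dragged [ 0.5919 -0.1671  0.0888] [ 0.2 -0.   5.1] -0.0001 88.6
H [0.999 0.   ] 1.0
T [0.999 0.   ] 1.5
U [  0.969 -36.5  ] -0.04
T touch z=0.0885 f=4.8 [ 0.5922 -0.135   0.089 ] [ 0.2 -0.6  4.5] 0.0001 92.5
dragged [ 0.6043 -0.1341  0.0889] [1.2 1.  6.4] 0.0003 92.9
H [0.992 0.   ] 1.0
T [ 0.978 17.   ] 1.97
U [0.992 0.   ] -0.04
93.9417
```

```bash
python3 - <<'E'
from wh import *
c=load("wt0"); s={n:strip(c,n) for n in "HTU"}
val=dict(H=1.,T=2.,U=0.)
for i in range(3):
    drag("T",.0145); s2=look(f"wt{i+1}")
    for n in "HTU":
        r=shift(s[n],s2[n]); val[n]+=r[1]/36; print(n,np.round(r,3),round(val[n],2))
    s=s2
print(manip.get_time())
c=load("wt3"); u,v=px(c,(.61,-.137,.06)).astype(int)
# auto checks: thermometer in its rest (top view before/after), modules on the carrier, rocker position
t=snap("top","t9"); a=load("t3"); b=load("top1"); U,V=px(t,(.455,-.38,.05)).astype(int)
for o in (a,b): print("therm diff",np.abs(t["image"][V-25:V+25,U-35:U+35].astype(int)-o["image"][V-25:V+25,U-35:U+35]).mean(), np.abs(t["image"][250:270,150:250].astype(int)-o["image"][250:270,150:250]).mean())
I=np.rot90(cv2.copyMakeBorder(c["image"][:,:,::-1],200,200,200,200,0)[v+90:v+310,u+90:u+310],1)
A=np.hstack([cv2.resize(I,(480,480),interpolation=cv2.INTER_CUBIC),np.vstack([cv2.resize(t["image"][V-30:V+30,U-40:U+40,::-1],(320,240)),cv2.resize(b["image"][V-30:V+30,U-40:U+40,::-1],(320,240))])])
cv2.imwrite("pics/final.png",A); print(u,v)
E
```

```text
T touch z=0.0885 f=3.9 [ 0.5907 -0.135   0.0889] [-0.5  1.5  4.5] 0.0003 96.9
dragged [ 0.6054 -0.1341  0.0888] [0.7 0.7 5.2] -0.0003 97.3
H [0.999 0.   ] 1.0
T [ 0.956 36.5  ] 3.01
U [0.999 0.   ] 0.0
T touch z=0.0885 f=3.6 [ 0.5907 -0.135   0.0889] [-1.5  0.5  4.7] -0.0001 101.3
dragged [ 0.6054 -0.1341  0.0889] [0.4 0.2 5.3] 0.0003 101.7
H [0.999 0.   ] 1.0
T [ 0.959 36.   ] 4.01
U [0.999 0.   ] 0.0
T touch z=0.0885 f=3.6 [ 0.5907 -0.135   0.0889] [-1.2  0.7  4.3] -0.0004 105.7
dragged [ 0.6054 -0.1341  0.0888] [0.2 0.4 6.2] 0.0002 106.1
H [0.997 0.   ] 1.0
T [ 0.962 36.5  ] 5.03
U [0.998 0.   ] 0.0
107.1667
therm diff 31.519904761904762 23.1625
therm diff 32.24161904761905 4.3581666666666665
345 95
```

View pics/final.png

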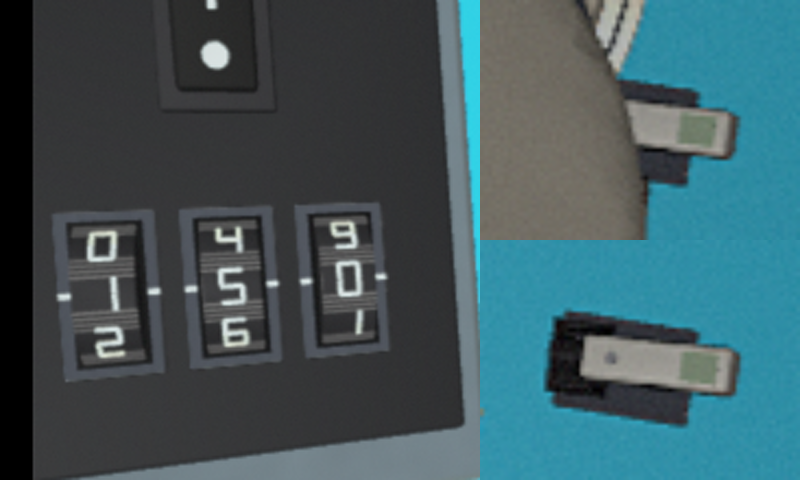

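The wheels show 1‑5‑0 (crop 110,295; 232,285; 347,280) and the thermometer sits as at the start. I check the pockets in code, then find the rocker.

```bash
python3 - <<'E'
from wh import *
a=load("t3")["image"].astype(int); b=load("top1")["image"].astype(int); U,V=px(load("t3"),(.455,-.38,.05)).astype(int)
d=np.abs(a-b)[V-30:V+30,U-40:U+40].max(2); print("therm diff mean,max,n>40",d.mean(),d.max(),(d>40).sum())
for k,(dx,dy) in (("p0",(-.027,.062)),("p2",(-.027,-.062))):
    p=pocket(dx,dy); manip.move_to((p[0],p[1]-.076,.2),dn(th+np.pi/2)); manip.hold(.3); c=snap("wrist","ck"+k)
    g=cv2.inRange(cv2.cvtColor(c["image"],cv2.COLOR_RGB2HSV),(40,70,25),(80,255,255)); u,v=px(c,(*p,.064)).astype(int); m=np.zeros_like(g); m[max(v-45,0):v+45,u-45:u+45]=g[max(v-45,0):v+45,u-45:u+45]
    r=cv2.minAreaRect(cv2.findNonZero(m)); W=np.array([w(c,*q,.064) for q in cv2.boxPoints(r)]); D=W.mean(0)[:2]-p; e=W[1]-W[0]
    print(k,np.round(D*1000,1),np.round([np.linalg.norm(W[1]-W[0]),np.linalg.norm(W[2]-W[1])],4),round((np.arctan2(e[1],e[0])-th+np.pi/4)%(np.pi/2)-np.pi/4,3))
x=w(load("wW"),321,150,.058); print("rocker",np.round(x,4)); 
# nadir look at the rocker; bounding box of bezel/marks
manip.move_to((.67,-.132-.076,.16),dn(th+np.pi/2)); manip.hold(.3); c=snap("wrist","rk0")
u,v=px(c,(x[0],x[1],.058)).astype(int); g=cv2.cvtColor(c["image"],cv2.COLOR_RGB2GRAY)
m=(g>150).astype(np.uint8); m[:, :u-50]=0; m[:,u+50:]=0; m[v+50:]=0
n,l,s,ce=cv2.connectedComponentsWithStats(m); print([(s[i].tolist(),np.round(w(c,*ce[i],.06),4)) for i in range(1,n) if s[i,4]>5],u,v)
q=g[v-3:v+4,u-50:u+50].mean(0).astype(int); print("along x",u-50,q.tolist()); q=g[max(v-35,0):v+35,u-22:u-14].mean(1).astype(int); print("along y",max(v-35,0),q.tolist()); print(manip.get_time())
E
```

```text
therm diff mean,max,n>40 7.05375 123 93
p0 [-1.1 -1. ] [0.0354 0.0352] -0.002
p2 [-1.1 -1.4] [0.0356 0.0347] 0.001
rocker [ 0.6705 -0.1295  0.058 ]
[([311, 82, 11, 12, 100], array([ 0.6595, -0.1296,  0.06  ])), ([335, 86, 19, 4, 75], array([ 0.6777, -0.1284,  0.06  ]))] 332 88
along x 282 [50, 50, 49, 50, 50, 51, 51, 50, 50, 50, 51, 50, 51, 49, 45, 57, 62, 63, 63, 63, 57, 40, 41, 42, 43, 42, 42, 42, 67, 152, 209, 222, 224, 224, 223, 223, 223, 222, 213, 167, 88, 48, 44, 44, 44, 43, 44, 44, 44, 44, 44, 44, 61, 117, 147, 151, 152, 152, 152, 152, 152, 152, 152, 151, 151, 151, 151, 150, 151, 151, 150, 147, 98, 56, 45, 44, 45, 44, 44, 44, 44, 38, 31, 27, 49, 60, 62, 62, 61, 53, 48, 54, 55, 55, 55, 55, 56, 56, 56, 55]
along y 53 [54, 54, 54, 54, 54, 54, 54, 53, 50, 55, 64, 66, 66, 66, 66, 64, 50, 39, 40, 42, 42, 42, 42, 43, 43, 43, 42, 43, 63, 120, 158, 179, 189, 197, 203, 200, 194, 191, 177, 154, 106, 61, 44, 43, 43, 43, 42, 42, 43, 42, 40, 33, 39, 55, 60, 60, 60, 60, 58, 45, 46, 50, 50, 49, 49, 49, 49, 48, 48, 49]
110.425
```

```bash
python3 - <<'E'
from wh import *
c=load("rk0"); ax=w(c,334,87,.058); print("axle cam",np.round(ax,4))
t=snap("top","t10")
for k in ("top1","t3","t10"):
    im=load(k)["image"].astype(int); U,V=px(load(k),(.455,-.38,.05)).astype(int); s=im[V-25:V+25,U-40:U+40]
    m=((s.max(2)-s.min(2)<60)&(s.min(2)>110)).astype(np.uint8); n,l,st,ce=cv2.connectedComponentsWithStats(m); i=1+np.argmax(st[1:,4]); r=cv2.minAreaRect(cv2.findNonZero((l==i).astype(np.uint8))); print(k,st[i],np.round(ce[i],2),np.round(r[1],1),round(r[2],1))
b=.55; yaw=.92+th; corner=np.array([-.011,-.0145,.022])
P=ax+[.0013,.001,0]+ex*.015
R=Rn.from_rotvec(ey*(-b)).as_matrix()@rd(yaw); off=R@corner; print("corner",np.round(off,4),"z",np.round(R[:,2],2))
def at(z): return np.array([P[0],P[1],z])-off
print(manip.solve_ik(at(.10),rv(R)))
p=np.array(manip.get_position()); manip.servo_line(p+[0,0,.04],rate=.2)
manip.move_to(at(.10),rv(R)); manip.hold(.2); f0=manip.get_contact_force()
z=.076; zc=None; log=[]
while z>.044:
    manip.servo_line(at(z),rate=.04); f=manip.get_contact_force()-f0; log.append((round(z,4),np.round(f,1).tolist()))
    if zc is None and f[2]>1.0: zc=z
    if f[2]>14 or (zc and z<zc-.010): break
    z-=.001
print(zc,*log,sep="\n"); manip.servo_line(at(.11),rate=.1); rep("up")
manip.move_to((.67,-.132-.076,.16),dn(th+np.pi/2)); manip.hold(.3); c2=snap("wrist","rk1")
g=[cv2.cvtColor(load(k)["image"],cv2.COLOR_RGB2GRAY)[84:91,282:382].mean(0).astype(int) for k in("rk0","rk1")]
print(g[1].tolist())
E
```

```text
axle cam [ 0.6712 -0.1285  0.058 ]
top1 [ 25  19  38  14 325] [41.99 25.26] [36.7 10.5] 6.3
t3 [ 25  19  37  15 340] [42.09 25.86] [36.5 10.5] 6.8
t10 [ 38  21  24  13 182] [47.79 26.57] [23.8 10.3] 7.1
corner [-0.004  -0.0002 -0.0283] z [ 0.52  0.04 -0.85]
[-0.26602309  0.5750489   1.85874163  0.76546951  0.25138288 -0.38813165]
0.076
(0.076, [-0.0, -1.5, 1.1])
(0.075, [-0.1, -0.4, 1.1])
(0.074, [-0.2, -0.8, 0.2])
(0.073, [-0.5, -0.3, 0.8])
(0.072, [-0.2, -1.9, 1.0])
(0.071, [-1.0, -0.9, 0.9])
(0.07, [-0.6, -0.6, 0.9])
(0.069, [0.5, -1.1, 1.8])
(0.068, [-0.6, -1.3, 0.3])
(0.067, [0.5, -0.7, 1.0])
(0.066, [-0.4, -1.3, 1.7])
up [ 0.6913 -0.1261  0.1381] [ 0.8 -0.1 -0.2] -0.0001 115.7
[50, 50, 50, 50, 50, 50, 51, 50, 50, 51, 51, 51, 51, 51, 50, 48, 60, 63, 64, 64, 62, 49, 37, 41, 43, 42, 42, 43, 42, 77, 174, 216, 223, 224, 223, 223, 223, 223, 222, 214, 152, 78, 46, 44, 44, 44, 44, 44, 44, 44, 44, 44, 45, 70, 141, 152, 153, 153, 153, 153, 153, 153, 153, 153, 152, 152, 152, 152, 152, 152, 152, 152, 148, 100, 59, 45, 44, 45, 45, 44, 45, 45, 39, 32, 27, 46, 60, 62, 62, 61, 55, 47, 54, 55, 55, 56, 56, 55, 55, 55]
```

```bash
python3 - <<'E'
from wh import *
b=.55; yaw=.92+th; corner=np.array([-.011,-.0145,.022]); ax=np.array([.6712,-.1285,.058])
P=ax+[.0013,.001,0]+ex*.015
R=Rn.from_rotvec(ey*(-b)).as_matrix()@rd(yaw); off=R@corner
def at(z): return np.array([P[0],P[1],z])-off
manip.move_to(at(.11),rv(R)); manip.servo_line(at(.068),rate=.1); manip.hold(.15); f0=manip.get_contact_force()
z=.067; zc=None; log=[]
while z>.042:
    manip.servo_line(at(z),rate=.04); f=manip.get_contact_force()-f0; log.append((round(z,4),np.round(f,1).tolist()))
    if zc is None and f[2]>2.5: zc=z
    if f[2]>12 or (zc and z<zc-.009): break
    z-=.001
print(zc,*log,sep="\n"); manip.servo_line(at(.11),rate=.1); rep("up")
manip.move_to((.67,-.132-.076,.16),dn(th+np.pi/2)); manip.hold(.3); snap("wrist","rk2")
for k in ("rk0","rk2"):
    c=load(k); g=cv2.cvtColor(c["image"],cv2.COLOR_RGB2GRAY); m=(g>120).astype(np.uint8); m[:,:282]=0; m[:,382:]=0; m[138:]=0
    n,l,s,ce=cv2.connectedComponentsWithStats(m); print(k,[(s[i].tolist(),np.round(ce[i],1).tolist()) for i in range(1,n) if s[i,4]>5])
E
```

```text
0.061
(0.067, [-0.7, -0.2, -0.5])
(0.066, [0.9, -0.9, 0.0])
(0.065, [0.6, -1.2, 0.4])
(0.064, [1.2, -0.6, 0.4])
(0.063, [1.4, -1.4, 1.6])
(0.062, [1.3, -1.2, 1.4])
(0.061, [3.0, -1.0, 2.6])
(0.06, [5.5, 0.4, 3.9])
(0.059, [5.6, 1.0, 3.5])
(0.058, [7.7, 0.3, 4.0])
(0.057, [7.5, 0.4, 3.7])
(0.056, [9.5, 1.6, 3.8])
(0.055, [9.7, 1.9, 4.7])
(0.054, [10.2, 0.6, 3.6])
(0.053, [11.7, 0.2, 3.7])
(0.052, [9.8, 2.3, 8.0])
up [ 0.6904 -0.126   0.137 ] [-0.4  0.4  0.5] -0.0 122.9
rk0 [([311, 82, 11, 12, 109], [316.0, 87.5]), ([335, 86, 20, 4, 79], [344.4, 87.5])]
rk2 [([314, 81, 12, 13, 116], [319.2, 87.1]), ([339, 85, 19, 5, 95], [348.0, 87.0])]
```

```bash
cat > rk.py <<'E'
from wh import *
def marks(c):
    g=cv2.cvtColor(c["image"],cv2.COLOR_RGB2GRAY); u,v=px(c,(.671,-.1285,.06)); m=(g>120).astype(np.uint8)
    n,l,s,ce=cv2.connectedComponentsWithStats(m); r=[ce[i] for i in range(1,n) if 40<s[i,4]<250 and abs(ce[i][0]-u)<40 and abs(ce[i][1]-v)<20]
    return sorted(r,key=lambda q:q[0])
def tri(a,b):
    out=[]
    for p,q in zip(marks(a),marks(b)):
        A=[];B=[]
        for c,(u,v) in ((a,p),(b,q)):
            o=c["cam_to_world"][:3,3]; d=w(c,u,v,0)-o; d/=np.linalg.norm(d); M=np.eye(3)-np.outer(d,d); A.append(M);B.append(M@o)
        out.append(np.linalg.solve(sum(A),sum(B)))
    D=out[1]-out[0]; return np.round(out,4).tolist(),"tilt",round(np.arctan2(D[2],D@ex),3)
E
python3 - <<'E'
from rk import *
print("off",tri(load("rk0"),load("wt3")))
look("w9"); print("now",tri(load("rk2"),load("w9")))
s1=strip(load("wt3"),"H");print([np.round(shift(strip(load("wt3"),n),strip(load("w9"),n)),3) for n in "HTU"],manip.get_time())
E
```

```text
off ([[0.6596, -0.1297, 0.0651], [0.6773, -0.1285, 0.069]], 'tilt', np.float64(0.213))
now ([[0.661, -0.1296, 0.0668], [0.679, -0.1283, 0.0676]], 'tilt', np.float64(0.043))
[array([0.992, 0.   ]), array([0.992, 0.   ]), array([0.992, 0.   ])] 124.7083
```

The tilt is 0.04, where on should be about -0.19, so the rocker is only partway over. I press again with the flat fingertip held vertical.

```bash
cat >> rk.py <<'E'
def press(d,zmin=.058,fmax=14,yaw=th+np.pi/2):
    P=np.array([.6725,-.1275,0])+ex*d
    manip.move_to(P+[0,0,.11],dn(yaw)); manip.servo_line(P+[0,0,.094],rate=.1); manip.hold(.15); f0=manip.get_contact_force(); t=.071; log=[]
    while t>zmin:
        manip.servo_line(P+[0,0,t+.022],rate=.04); f=manip.get_contact_force()-f0; log.append((round(t,4),np.round(f,1).tolist()))
        if f[2]>fmax: break
        t-=.0007
    print(*log,sep="\n"); manip.servo_line(P+[0,0,.11],rate=.1)
    manip.move_to((.67,-.132-.076,.16),dn(th+np.pi/2)); manip.hold(.3); a=snap("wrist",f"ra{manip.get_time():.0f}")
    look("w10"); print("now",tri(a,load("w10")),manip.get_time())
E
python3 - <<'E'
from rk import *
press(.016)
E
```

```text
(0.071, [-0.5, 0.3, 1.4])
(0.0703, [-1.2, 0.3, 0.8])
(0.0696, [-0.3, 1.1, 0.3])
(0.0689, [-1.5, 0.6, 0.2])
(0.0682, [-0.8, 1.0, 1.9])
(0.0675, [-1.3, 0.2, 1.7])
(0.0668, [0.6, 1.0, 2.8])
(0.0661, [2.4, 1.1, 4.1])
(0.0654, [2.0, 1.1, 5.6])
(0.0647, [3.0, 1.7, 5.7])
(0.064, [4.7, 1.5, 6.3])
(0.0633, [4.3, 2.1, 8.6])
(0.0626, [2.8, 2.1, 13.0])
(0.0619, [0.0, 2.8, 17.1])
now ([[0.6633, -0.1294, 0.0691], [0.681, -0.1282, 0.0649]], 'tilt', np.float64(-0.232)) 131.175
```

```bash
python3 - <<'E'
from rk import *
r=[shift(strip(load("wt3"),n),strip(load("w10"),n)) for n in "HTU"]; print(np.round(r,3))
p=np.array(manip.get_position()); manip.servo_line(p+[-.05,0,.1],rate=.2); manip.hold(.5); rep("end")
if max(abs(x[1]) for x in r)<3: print(manip.sign_off())
E
```

```text
[[0.993 0.   ]
 [0.993 0.   ]
 [0.993 0.   ]]
end [ 0.5485 -0.2109  0.2498] [-0.3 -0.2 -0. ] 0.0003 132.4
the job is handed in; nothing more can be done
None
```

The job is handed in at 132 s: the plate reading was held 2.6 s and the thermometer put back about 2 mm from where it lay, the carrier is home with both modules flat in pockets 0 and 2, the wheels read 150, and the rocker was pressed last, its first press falling short and the second taking it on; no verdict was returned.

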